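# Fold the lid stay of the curing box, lower the lid and fasten it

## Robot

A 7-joint arm with a two-finger parallel gripper is mounted at the origin on a cart in front of the work surface, level with it; the furniture and walls round the work are solid. World frame = base frame: x ahead of the robot, y to its left, z up, the work surface at z = 0. Lengths are in m, angles in rad, forces in N, time in s.
With the tool pointing down it reaches from about 0.425 to 0.875 m from the base axis. Payload 8.4 kg.
Tool frame: the origin (TCP) lies on the centre line of the jaws, within the pads' length; the fingertips stand 25 mm ahead of it and the grasp point (between the pads) lies 6 mm ahead of it; z points along the fingers, y is the line along which they close (so a half turn about z gives the same grasp; the last joint's range is limited). The gripper opens to 87 mm and grips with 3 to 60 N. Pads are 19 mm wide; open, the fingers measure 117 mm over their backs; the gripper's body (75 mm by 190 mm) begins 51 mm behind the grasp point.
Start: joints at [-1.292, 0.333, 0.04, 1.465, -0.013, 1.343, -0.059], TCP at [0.24, 0.604, 0.248] pointing down, gripper open.
Joint ranges: [-2.58, 2.58], [-0.38, 2.09], [-1.3, 1.39], [0.25, 2.4], [-1.5, 4.64], [0.08, 2.09], [-2.65, 2.65]. Speed limits (rad/s): [2.22, 2.22, 2.79, 2.79, 3.14, 3.14, 3.14].

## Interface

Orientations are given as a rotation vector (axis times angle).
In Python, from plant import sensors, eyes, env gives the robot as it stands. The module is installed in compiled form; this text tells all that it offers.
- The arm moves only by the shell command python3 -m crank 'ROWS' [FORCE]. ROWS is JSON, a list of rows, each a list of 7 numbers: the opening, from 0 (shut) to 1 (fully open), then the shift along the tool's x, y, z each as a share of 2 cm, from -1 to 1, then the turn, a rotation vector about the tool's x, y, z each as a share of 8 degrees, from -1 to 1. A call has 1 to 20 rows; each row shifts and turns the commanded pose from where the row before left it, along the tool's axes as they then stand; what a row does not reach is not made up. A row lasts 1/10 s, in which the tool goes at most 50 mm and 8.59 degrees, less where a joint would pass 70% of its speed; a pose out of reach is approached as far as the arm can. A call with a number of a shift or a turn outside -1 to 1 is refused whole. A call with a gripper value outside its range is refused whole. The fingers move at their own pace and stop on an object; FORCE is the grip in N (left out, the last holds). Time passes only in rows, so rows that do not move let the fingers close. It gives the time, the measured TCP pose, the force, the opening and the grip force at its end, in the units of the state.
- sensors.sense(): the state, without advancing time (a new reading comes with each control period).
- eyes.read_camera(name): name is "side" or "top"; returns (picture, depth): 420x560x3 uint8, red, green, blue; 420x560 float32, m along the optical axis (not along the pixel's ray), 0 where there is no reading.
- eyes.calibration(name): a dict with "fx", "fy", "cx", "cy" (pixels), "eye" and "rotation" of the camera in the world. Camera axes: x right, y up, looking along -z (the intrinsics and any distortion apply to the point x, -y, -z); pixel columns grow to the right and rows downward; lengths in m; the calibration is good to about 2 mm. A picture is of the moment at which its call begins. calibration takes no time and is no camera call.
- env.hand_in(): hands the job in; it is judged then, once.
The state is a dict: "time_s": time; "qpos": joint angles; "qvel": joint speeds; "effort": joint torques, N m; "position": TCP position; "ee_rot": TCP orientation; "wrist_force": force on the tool from outside, world axes, zero at the start; "torque": the same for the moment, N m; "gripper_width": finger opening in m; "grasp_force": force on a finger pad.
Only numpy, scipy, OpenCV 4.12 (cv2) and the standard library are available. Lean on these libraries where they do the work, as an engineer would, in place of code of your own. Each camera call takes 0.05 s, during which the arm holds its last target. There are 200 camera calls.

## Task

The plaster casts in the plywood curing box are ready to cure, so shut it. Break the locked folding stay on its side by pressing down the black thumb boss at the knuckle, then take the lid by its grab bar and lower it gently until it is fully shut, never letting it drop. Last, swing the catch on the other side square across the shut lid, and do not knock or shift the tins, the jars and the sanding block that stand round the box.

Things in the scene. Friction and masses are not known exactly. Their poses are not given: they have to be found in the camera images.
- box: Plywood curing box, 196 (x) x 220 (y) x 90 mm high, open at the top, four plaster tiles inside; fixed to the table. Origin: on the table under its middle. Its x axis points from the front (dial, vent holes) to the back, y to the left as seen from the front, z up. The lid's hinge axis runs along y at box x = +104, z = 97 mm; the stay is on the right (-y) wall, the catch on the left.
- lid (a joint): Hinge of the plywood lid (12 mm thick, about 0.45 kg). 0 = propped open, 80 degrees up from level; grows as it closes; 1.40 rad = fully shut and level. The locked stay stops it from closing. With the stay just broken, friction still holds the lid where it is left, down to about 0.3 rad; beyond that it falls by itself and slams unless held.
- grab_bar (a point): Middle of the round grab bar on the lid's free edge: 16 mm thick, along box y, 244 mm from the hinge axis; 126 mm free between its two strap arms, 36 mm clear between bar and lid edge. Lid open: 337 mm high at box x = +63 mm, the lid hanging below it; shut: 97 mm high at box x = -140 mm, in front of the box. It can turn between gripping fingers.
- thumb_boss (a point): Middle of the black thumb boss at the stay's knuckle: cylinder 25 mm thick, 34 mm long, lying along box y, sticking out to the right; 143 mm right of the box's middle. Locked: box x = -18 mm, 135 mm high. Pressed (about 4 N) it moves down and slightly back on a 70 mm arc about the lower pivot (box x = -77, z = 97 mm), passes the straight line of the stay after 6 mm, then folds on down.
- knuckle (a joint): Bend of the stay's knuckle: 0 = locked over centre on its stop, 0.14 rad = straight, more = broken; 2.4 with the lid shut. Pressing the boss 25 to 30 mm below its locked height gives about 0.7 and lowers the lid by less than 0.1 rad; the stay then stays as it is left.
- catch (a joint): Steel swing catch on the left wall, turning about a vertical axis at box x = -20, y = +128 mm; arm 18 mm wide, its top 114 mm above the table. 0 = points forward along the wall; 1.571 (stop) = square across the lid, pointing to box -y. Starts between -0.6 and 0.1; stays where it is left; about 1 N moves it. Swung over too early it blocks the lid.
- catch_post (a point): Middle of the top of the black upright post on the catch's free end, 66 mm from the pivot: 16 mm thick, from the arm's top (114 mm) up to 150 mm above the table. Push it sideways to swing the catch. The shut lid's top is 103 mm above the table.
- yellow_tin: Open yellow tin, 101 mm wide, 88 mm high, to leave alone. Origin: under its centre.
- paint_tin: Small round paint tin, 78 mm wide, 77 mm high, to leave alone. Origin: under its centre.
- round_jar: Clear jar with green lid, 69 mm wide, 84 mm high, to leave alone. Origin: under its centre.
- spice_jar: Small jar with white cap, 47 mm wide, 98 mm high, to leave alone. Origin: under its centre.
- cork_block: Cork sanding block, 66 x 110 x 31 mm, lying in front of the box, to leave alone. Origin: under its centre.

How it is judged:
On the way, in this order (a step that is already met when the one before it is completed fails the run):
1. the stay is broken at its knuckle (past straight) with the lid still up (value of joint knuckle above 0.3 rad and value of joint lid below 0.9 rad), for 0.2 s.
2. the lid is fully shut (value of joint lid above 1.37 rad), for 0.2 s.
3. the catch lies across the lid (value of joint catch above 1.35 rad and value of joint lid above 1.37 rad), for 0.2 s.
At the end, for the whole second after the job is handed in: The lid is shut to within 0.03 rad (about 7 mm at the grab bar), the catch lies across it within 0.22 rad of square, both are at rest and released (all of step 3 and velocity of joint each of lid, catch below 0.05 rad/s and velocity of joint catch above -0.05 rad/s); the robot touches nothing.
It fails at once if the lid closes faster than 2 rad/s (dropped or slammed) (velocity of joint lid above 2 rad/s).
It fails at once if a thing standing round the box is shifted more than 40 mm or knocked over (distance of any of yellow_tin, paint_tin, round_jar, spice_jar, cork_block from where it was at the start of the episode above 0.04 m or angle between any of yellow_tin, paint_tin, round_jar, spice_jar, cork_block's own z axis and vertical above 0.5 rad).
It also fails if it takes over 72 s, if anything falls off the work surface, if the arm or the gripper's body presses on something with over 40 N, if the wrist force passes 120 N, or if a joint passes its speed limit or range.

## Working session

There is one attempt and no reset: what is moved stays moved. The work goes in short steps, Python scripts to look and compute and a shell command to move; the robot and the scene stay as the last step left them, time stands still between calls to the robot, and variables do not carry over. Pictures are saved under pics/ and viewed, at most 10 in all, crops included, and the job is handed in when it is done.

```bash
mkdir -p pics
python3 - <<'E'
from plant import sensors, eyes
import cv2,numpy as np
s=sensors.sense(); print({k:np.round(v,3).tolist() for k,v in s.items()})
for n in("side","top"):
    p,d=eyes.read_camera(n); cv2.imwrite(f"pics/{n}0.png",p[:,:,::-1]); np.savez(f"{n}0.npz",p=p,d=d); print(n,eyes.calibration(n))
E
```

```text
{'time_s': 0.0, 'qpos': [-1.292, 0.334, 0.04, 1.466, -0.013, 1.343, -0.058], 'qvel': [0.001, -0.0, 0.001, 0.002, -0.001, 0.0, 0.001], 'effort': [-0.001, -65.635, 1.335, -40.382, -0.06, 0.045, 0.0], 'position': [0.24, 0.604, 0.247], 'ee_rot': [-0.59, -3.086, 0.002], 'wrist_force': [0.616, -0.388, 0.453], 'torque': [0.003, -0.006, 0.024], 'grasp_force': 0.0, 'gripper_width': 0.087}
side {'fx': 517.8711397812845, 'fy': 517.8711397812845, 'cx': 279.6612265013278, 'cy': 212.58786627186782, 'eye': array([ 0.22319747, -0.77264511,  1.16422866]), 'rotation': array([ 0.83182659, -0.1453826 , -0.2768043 ])}
top {'fx': 392.0656191129262, 'fy': 392.0656191129262, 'cx': 278.42208334541976, 'cy': 212.33341416418767, 'eye': array([0.43998146, 0.23236321, 1.37892415]), 'rotation': array([ 0.06863187, -0.05353169, -1.57026373])}
```

View pics/side0.png

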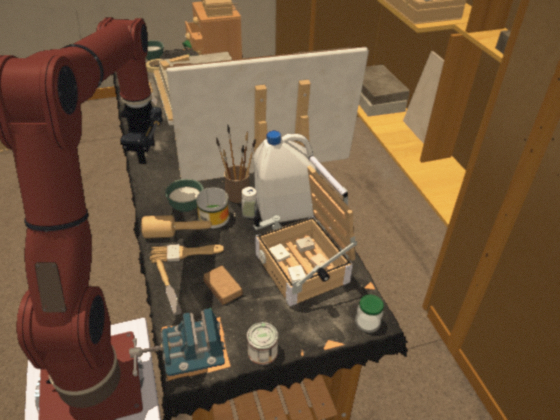

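View pics/top0.png

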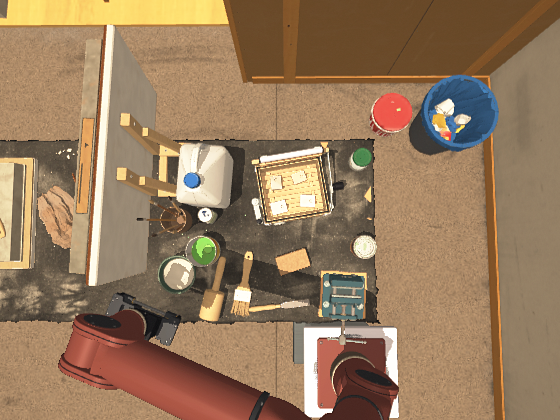

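Side view: the lid is open at about (330,200), the boss is at (323,273) and the catch post at (265,222). Top view: the box is centred near (293,188), the boss is at (338,185), the catch at (257,208) and the grab bar runs along (290,155).

```bash
cat > h.py <<'E'
from plant import sensors, eyes
import cv2,numpy as np
from scipy.spatial.transform import Rotation as R
def world(n,d):
    c=eyes.calibration(n); v,u=np.mgrid[:420,:560]
    p=np.stack([(u-c['cx'])/c['fx']*d,-(v-c['cy'])/c['fy']*d,-d],-1)
    return p@R.from_rotvec(c['rotation']).as_matrix().T+c['eye']
def ray(n,u,v,z):
    c=eyes.calibration(n); r=R.from_rotvec(c['rotation']).as_matrix()@[(u-c['cx'])/c['fx'],-(v-c['cy'])/c['fy'],-1]
    return c['eye']+r*(z-c['eye'][2])/r[2]
E
python3 - <<'E'
from h import *
t=np.load('top0.npz'); W=world('top',t['d'])
im=cv2.resize(t['p'][130:250,225:385,::-1],None,fx=5,fy=5,interpolation=cv2.INTER_CUBIC); cv2.imwrite('pics/c1.png',im)
s=np.load('side0.npz'); S=world('side',s['d'])
cv2.imwrite('pics/c2.png',cv2.resize(s['p'][140:310,220:390,::-1],None,fx=3.5,fy=3.5,interpolation=cv2.INTER_CUBIC))
# height-based: points z near 0.337 for grab bar, rim z 0.09, in region
for n,A in(('top',W),('side',S)):
    m=(A[...,0]>.4)&(A[...,0]<.9)&(A[...,1]>-.05)&(A[...,1]<.4)
    z=A[...,2]
    g=A[m&(z>.325)&(z<.36)]; print(n,'high',len(g),g.min(0).round(3) if len(g) else'',g.max(0).round(3) if len(g) else'')
    k=A[m&(z>.08)&(z<.1)]; r=cv2.minAreaRect((k[:,:2]*1000).astype(np.float32)); print('rim',len(k),r)
E
```

```text
top high 403 [0.654 0.122 0.335] [0.699 0.295 0.351]
rim 1065 ((578.0452270507812, 136.9651336669922), (356.42669677734375, 372.1654052734375), 0.14411866664886475)
side high 339 [0.655 0.12  0.33 ] [0.699 0.299 0.35 ]
rim 1396 ((594.1240234375, 145.9816436767578), (370.2710266113281, 357.68841552734375), 85.05152893066406)
```

View pics/c1.png

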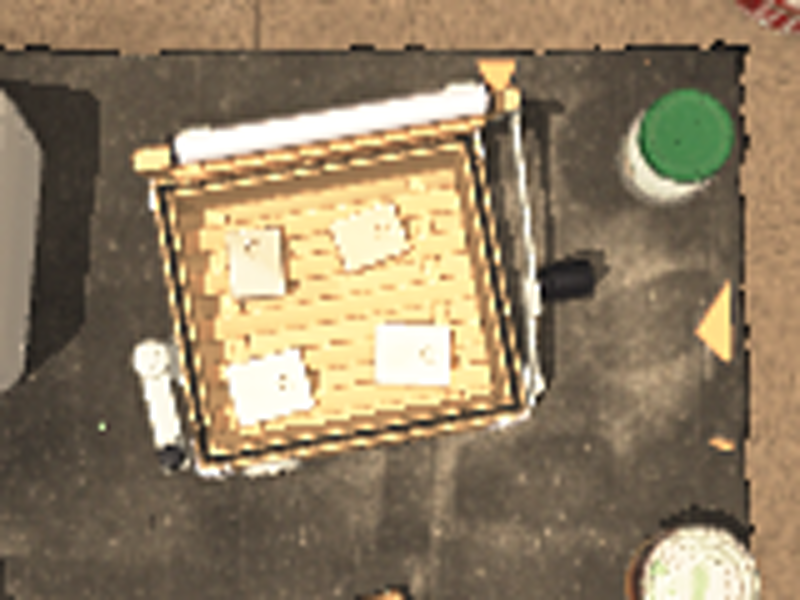

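View pics/c2.png

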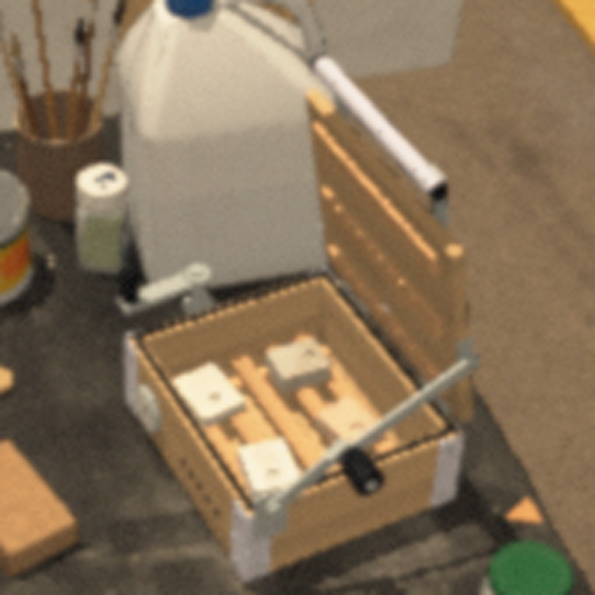

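Crop c1: the front rim corners are at (205,467) and (530,410), the catch pivot at (150,357), the post at (172,457) and the boss at (572,281). The grab bar runs from (178,145) to (490,97). Crop c2 shows the boss sticking out to the right.

Run:
```python
from h import *
f=lambda u,v,z: ray('top',225+u/5-.4,130+v/5-.4,z)
P=dict(FL=f(207,465,.09),FR=f(528,411,.09),BL=f(155,185,.09),piv=f(150,357,.114),post=f(172,457,.15),boss=f(572,281,.147),barL=f(178,147,.345),barR=f(488,98,.345))
for k,v in P.items(): print(k,v.round(4))
yaws=[]
d=P['FL']-P['FR']; print('yaw front',np.arctan2(-d[0],d[1]))
d=P['barL']-P['barR']; print('yaw bar',np.arctan2(-d[0],d[1]))
# fit box pose from known points (box coords)
B=dict(FL=(-.098,.11),FR=(-.098,-.11),piv=(-.02,.128),boss=(-.018,-.143))
a=np.array([B[k] for k in B]);b=np.array([P[k][:2] for k in B])
A=a-a.mean(0);C=b-b.mean(0); th=np.arctan2((A[:,0]*C[:,1]-A[:,1]*C[:,0]).sum(),(A*C).sum())
M=np.array([[np.cos(th),-np.sin(th)],[np.sin(th),np.cos(th)]]); o=b.mean(0)-M@a.mean(0)
print('yaw',th,'o',o,'res',(a@M.T+o-b).round(4).tolist())
print('bar mid pred',M@[.063,0]+o,(P['barL']+P['barR'])/2)
s=np.load('side0.npz');t=np.load('top0.npz')
for n,q in(('side',s),('top',t)):
    W=world(n,q['d']); dd=np.linalg.norm(W[...,:2]-(M@[-.018,-.143]+o),axis=-1)
    m=(q['p'].max(-1)<60)&(dd<.03)&(W[...,2]>.1)&(W[...,2]<.17); print(n,m.sum(),np.median(W[m],0).round(4),W[m].max(0).round(4))
    g=(W[...,2]>.33)&(W[...,2]<.36)&(abs(W[...,0]-.68)<.04)&(abs(W[...,1]-.21)<.1); print('bar',W[g].mean(0).round(4))
for n,p in dict(yellow=(203,250),paint=(177,274),white_cap=(207,214),round=(362,158),tinR=(364,246),cork=(293,260),jug=(205,175)).items():
    W=world('top',t['d']); q=W[p[1]-3:p[1]+4,p[0]-3:p[0]+4].reshape(-1,3); c=np.median(q,0); w=c[:2]-o; print(n,c.round(3),'box',(M.T@w).round(3))
```

```text
FL [0.5066 0.2857 0.09  ]
FR [0.5421 0.0742 0.09  ]
BL [0.6932 0.3208 0.09  ]
piv [0.5755 0.3218 0.114 ]
post [0.5085 0.3052 0.15  ]
boss [0.6201 0.0526 0.147 ]
barL [0.6637 0.2911 0.345 ]
barR [0.6899 0.1252 0.345 ]
yaw front 0.16638326629597058
yaw bar 0.15690602406089493
yaw 0.1632713610623656 o [0.61816074 0.19677531] res [[-0.003, 0.0037], [-0.0027, -0.0019], [0.0021, -0.002], [0.0036, 0.0002]]
bar mid pred [0.68032289 0.20701576] [0.67680433 0.20810877 0.345     ]
side 80 [0.6176 0.0505 0.1444] [0.6319 0.0694 0.1506]
bar [0.6757 0.2023 0.3422]
top 72 [0.6209 0.0556 0.1454] [0.6336 0.0715 0.152 ]
bar [0.6759 0.2092 0.3441]
yellow [0.415 0.507 0.017] box [-0.15   0.339]
paint [0.333 0.596 0.015] box [-0.217  0.44 ]
white_cap [0.534 0.479 0.098] box [-0.037  0.292]
round [ 0.723 -0.035  0.085] box [ 0.066 -0.245]
tinR [ 0.43  -0.039  0.072] box [-0.224 -0.202]
cork [0.382 0.195 0.03 ] box [-0.234  0.037]
jug [0.634 0.454 0.265] box [0.058 0.252]
```

```bash
python3 -m crank '[[0,0,0,0,0,0,-0.97],[0,0,0,0,0,0,-0.97],[0,0,0,0,0,0,-0.97],[0,0,0,0,0,0,-0.97],[0,-0.28,-0.96,0,0,0,0],[0,-0.28,-0.96,0,0,0,0],[0,-0.28,-0.96,0,0,0,0],[0,-0.28,-0.96,0,0,0,0],[0,-0.28,-0.96,0,0,0,0],[0,-0.28,-0.96,0,0,0,0],[0,-0.28,-0.96,0,0,0,0],[0,-0.28,-0.96,0,0,0,0],[0,-0.28,-0.96,0,0,0,0],[0,-0.28,-0.96,0,0,0,0],[0,-0.28,-0.96,0,0,0,0],[0,-0.28,-0.96,0,0,0,0]]' 10
python3 -m crank '[[0,-0.28,-0.96,0,0,0,0],[0,-0.28,-0.96,0,0,0,0],[0,-0.28,-0.96,0,0,0,0],[0,-0.28,-0.96,0,0,0,0],[0,-0.28,-0.96,0,0,0,0],[0,-0.28,-0.96,0,0,0,0],[0,-0.28,-0.96,0,0,0,0],[0,-0.28,-0.96,0,0,0,0],[0,-0.28,-0.96,0,0,0,0],[0,-0.28,-0.96,0,0,0,0],[0,-0.28,-0.96,0,0,0,0],[0,-0.28,-0.96,0,0,0,0]]'
cat >> h.py <<'E'
O=np.array([.617,.197]);TH=.163
def box():
    s=sensors.sense(); c,n=np.cos(TH),np.sin(TH); w=s['position'][:2]-O; m=R.from_rotvec(s['ee_rot']).as_matrix()
    Rb=np.array([[c,n,0],[-n,c,0],[0,0,1]])
    print('t',round(s['time_s'],2),'box',np.round([c*w[0]+n*w[1],-n*w[0]+c*w[1],s['position'][2]],4),'toolx',(Rb@m[:,0]).round(3),'tooly',(Rb@m[:,1]).round(3),'F',np.round(Rb@s['wrist_force'],1),'w',round(float(s['gripper_width']),4),'g',s['grasp_force'])
E
python3 -c "from h import *;box()"
```

```text
time_s: 1.7
position: [0.3442, 0.3863, 0.2476]
ee_rot: [0.257, -3.131, -0.0]
wrist_force: [-0.9, -0.3, -0.6]
gripper_width: 0.0004
grasp_force: 0.0
time_s: 2.9
position: [0.4477, 0.17, 0.2476]
ee_rot: [0.257, -3.131, -0.001]
wrist_force: [0.5, 0.0, -0.8]
gripper_width: 0.0007
grasp_force: 0.0
t 2.9 box [-0.1715  0.0008  0.2476] toolx [-1.    -0.001 -0.   ] tooly [-0.001  1.     0.   ] F [ 0.5 -0.1 -0.8] w 0.0007 g 0.0
```

```bash
python3 -m crank '[[0,-0.96,-0.92,0,0,0,0],[0,-0.96,-0.92,0,0,0,0],[0,-0.96,-0.92,0,0,0,0],[0,-0.96,-0.92,0,0,0,0],[0,-0.96,-0.92,0,0,0,0],[0,-0.96,-0.92,0,0,0,0],[0,-0.96,-0.92,0,0,0,0],[0,-0.96,-0.92,0,0,0,0],[0,0,0,1,0,0,0],[0,0,0,1,0,0,0],[0,0,0,0.9,0,0,0],[0,0,0,0,0,0,0]]'
python3 - <<'E'
from h import *
box()
p,d=eyes.read_camera('side'); cv2.imwrite('pics/s1.png',cv2.resize(p[180:310,240:400,::-1],None,fx=4,fy=4,interpolation=cv2.INTER_CUBIC))
E
```

```text
time_s: 4.1
position: [0.6214, 0.0506, 0.187]
ee_rot: [0.257, -3.127, 0.001]
wrist_force: [-1.2, 0.7, -0.0]
gripper_width: 0.0002
grasp_force: 0.0
t 4.1 box [-0.0194 -0.1452  0.187 ] toolx [-1.    -0.001  0.004] tooly [-0.001  1.    -0.   ] F [-1.1  0.9 -0. ] w 0.0002 g 0.0
```

View pics/s1.png

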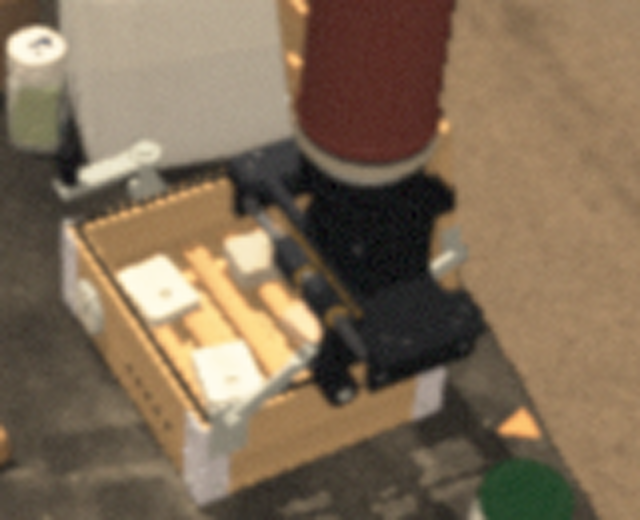

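The closed fingertips sit right over the boss at (335,375). Next I press along the arc.

```bash
python3 -m crank '[[0,0,0,0.5,0,0,0],[0,0,0,0.25,0,0,0],[0,-0.1,0,0.2,0,0,0],[0,-0.1,0,0.2,0,0,0],[0,-0.1,0,0.2,0,0,0],[0,-0.06,0,0.2,0,0,0],[0,-0.05,0,0.2,0,0,0],[0,-0.04,0,0.2,0,0,0],[0,-0.02,0,0.2,0,0,0],[0,0,0,0.2,0,0,0],[0,0,0,0,0,0,0],[0,0,0,0,0,0,0]]'; python3 -c "from h import *;box()"
```

```text
time_s: 5.35
position: [0.6314, 0.0526, 0.1417]
ee_rot: [0.257, -3.129, 0.0]
wrist_force: [-0.1, 0.5, -0.2]
gripper_width: 0.0009
grasp_force: 0.0
t 5.35 box [-0.0092 -0.1448  0.1417] toolx [-1.    -0.001  0.002] tooly [-0.001  1.    -0.   ] F [ 0.   0.6 -0.2] w 0.0009 g 0.0
```

```bash
python3 -m crank '[[0,0,0,-0.3,0,0,0],[0,0.5,0,-1,0,0,0],[0,0.5,0,-1,0,0,0],[0,0.5,0,-1,0,0,0],[0,0.5,0,-1,0,0,0],[0,0.5,0,-1,0,0,0],[0,0.5,0,-1,0,0,0],[0,0.5,0,-1,0,0,0],[0,0.5,0,-1,0,0,0],[0,0.5,0,-1,0,0,0],[0,0.5,0,-1,0,0,0],[0,0.5,0,-1,0,0,0],[0,0.5,0,-1,0,0,0],[0.5,0.5,0,-1,0,0,0],[0.5,0,0,0,0,0,0]]'
python3 - <<'E'
from h import *
box()
p,d=eyes.read_camera('side'); np.savez('s2.npz',p=p,d=d); cv2.imwrite('pics/s2.png',cv2.resize(p[120:320,200:400,::-1],None,fx=3,fy=3,interpolation=cv2.INTER_CUBIC))
W=world('side',d); p=p.astype(int); 
g=(W[...,2]>.3)&(W[...,2]<.36)&(p.min(-1)>130)&(abs(W[...,0]-.66)<.06)&(abs(W[...,1]-.21)<.09); q=W[g]; print(len(q),q.mean(0),q.max(0))
E
```

```text
time_s: 6.85
position: [0.5039, 0.0309, 0.4118]
ee_rot: [-0.256, 3.127, 0.002]
wrist_force: [0.5, -0.2, -0.5]
gripper_width: 0.0096
grasp_force: 0.0
t 6.85 box [-0.1385 -0.1455  0.4118] toolx [-1.    -0.    -0.004] tooly [-0.     1.     0.001] F [ 0.5 -0.3 -0.5] w 0.0096 g 0.0
215 [0.65451851 0.17930316 0.33720277] [0.67379584 0.24229872 0.34330224]
```

View pics/s2.png

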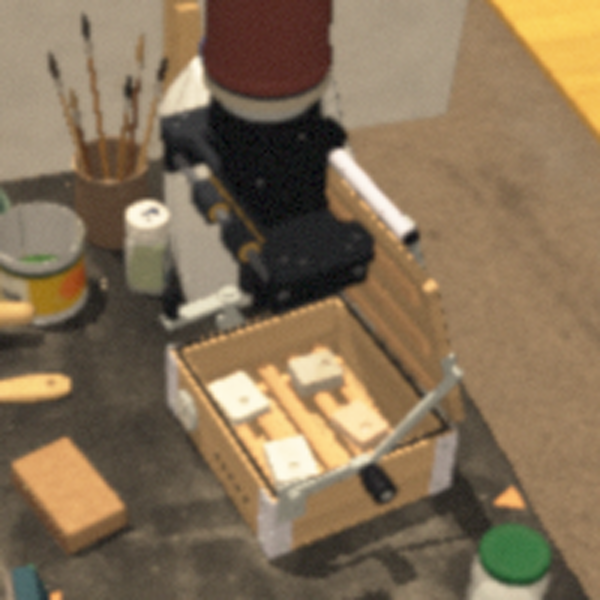

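The stay is folded below straight: the boss is at (378,485) and the lid is still up. I turn the gripper 90° and go above the bar.

```bash
python3 -m crank '[[0.7,0,0,0,0,0,0.94],[0.7,0,0,0,0,0,0.94],[0.7,0,0,0,0,0,0.94],[0.7,0,0,0,0,0,0.94],[0.7,0,0,0,0,0,0.94],[0.7,0,0,0,0,0,0.94],[0.7,0,0,0,0,0,0.94],[0.7,0,0,0,0,0,0.94],[0.7,0,0,0,0,0,0.94],[0.7,0,0,0,0,0,0.94],[0.7,0,0,0,0,0,0.94],[0.7,0,0,0,0,0,0.91]]'
python3 -m crank '[[0.7,0.73,0.9,0,0,0,0],[0.7,0.73,0.9,0,0,0,0],[0.7,0.73,0.9,0,0,0,0],[0.7,0.73,0.9,0,0,0,0],[0.7,0.73,0.9,0,0,0,0],[0.7,0.73,0.9,0,0,0,0],[0.7,0.73,0.9,0,0,0,0],[0.7,0.73,0.9,0,0,0,0],[0.7,0.73,0.9,0,0,0,0],[0.7,0.73,0.9,0,0,0,0],[0.7,0,0,0,0,0,0]]'
python3 - <<'E'
from h import *
box()
p,d=eyes.read_camera('side'); cv2.imwrite('pics/s3.png',cv2.resize(p[100:240,260:400,::-1],None,fx=4,fy=4,interpolation=cv2.INTER_CUBIC))
E
```

```text
time_s: 8.1
position: [0.504, 0.0316, 0.4073]
ee_rot: [-2.038, -2.389, 0.003]
wrist_force: [0.1, -0.1, 0.7]
gripper_width: 0.0611
grasp_force: 0.0
time_s: 9.2
position: [0.6586, 0.208, 0.405]
ee_rot: [-2.027, -2.397, 0.005]
wrist_force: [0.5, 0.1, -0.2]
gripper_width: 0.061
grasp_force: 0.0
t 9.2 box [0.0428 0.0041 0.405 ] toolx [-0.004  1.    -0.001] tooly [ 1.     0.004 -0.004] F [ 0.5  0.  -0.2] w 0.061 g 0.0
```

View pics/s3.png

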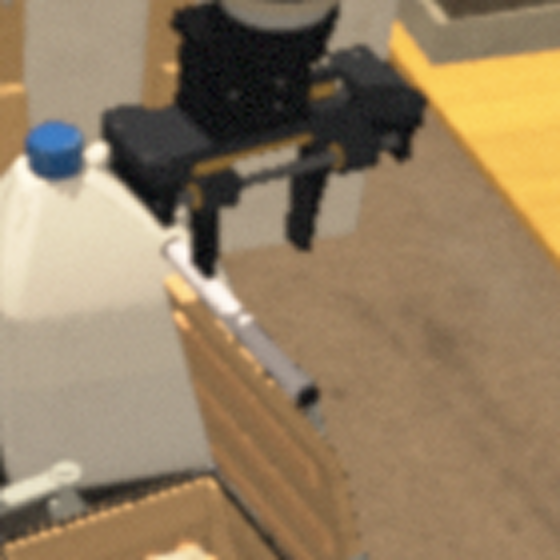

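The open fingers at (207,270) and (300,240) are above the bar's middle, one each side of it. I descend and grip lightly.

```bash
python3 -m crank '[[0.7,0,0,0.6,0,0,0],[0.7,0,0,0.6,0,0,0],[0.7,0,0,0.6,0,0,0],[0.7,0,0,0.6,0,0,0],[0.7,0,0,0.5,0,0,0],[0.7,0,0,0.4,0,0,0],[0.7,0,0,0,0,0,0]]' 20;python3 -c "from h import *;box()"
python3 -m crank '[[0.1,0,0,0,0,0,0],[0.1,0,0,0,0,0,0],[0.1,0,0,0,0,0,0],[0.1,0,0,0,0,0,0],[0.1,0,0,0,0,0,0],[0.1,0,0,0,0,0,0]]' 20;python3 -c "from h import *;box()"
```

```text
time_s: 9.95
position: [0.6575, 0.205, 0.3411]
ee_rot: [-2.031, -2.395, 0.003]
wrist_force: [-0.8, 0.1, 0.6]
gripper_width: 0.061
grasp_force: 0.0
t 9.95 box [0.0412 0.0013 0.3411] toolx [-0.001  1.    -0.   ] tooly [ 1.     0.001 -0.002] F [-0.8  0.2  0.6] w 0.061 g 0.0
time_s: 10.55
position: [0.6576, 0.205, 0.3427]
ee_rot: [-2.032, -2.396, 0.001]
wrist_force: [-4.4, -1.1, 2.3]
gripper_width: 0.0208
grasp_force: 1.9
t 10.55 box [0.0413 0.0013 0.3427] toolx [-0.001  1.     0.   ] tooly [ 1.     0.001 -0.001] F [-4.5 -0.4  2.3] w 0.0208 g 1.9489610195159912
```

```bash
python3 -m crank '[[0,0,0,0,0,0,0],[0,0,0,0,0,0,0],[0,0,0,0,0,0,0],[0,0,0,0,0,0,0]]' 20;python3 -c "from h import *;box()"
```

```text
time_s: 10.95
position: [0.6578, 0.205, 0.3428]
ee_rot: [-2.032, -2.396, -0.0]
wrist_force: [-4.4, -0.6, 4.5]
gripper_width: 0.0152
grasp_force: 20.0
t 10.95 box [0.0416 0.0013 0.3428] toolx [-0.001  1.     0.   ] tooly [1.    0.001 0.   ] F [-4.4  0.1  4.5] w 0.0152 g 20.000776648521423
```

Run:
```python
import numpy as np
a=np.radians(np.r_[75.2:0:31j])
p=np.c_[.104-.244*np.cos(a),.097+.244*np.sin(a)]
e=np.zeros(2);out=[]
for d in np.diff(p,axis=0)/.02:
    r=np.round(d+e,2); e+=d-r; out.append([0,0,r[0],-r[1],0,0,0])
print(str([[0,0,round(float(o[2]),2),round(float(o[3]),2),0,0,0] for o in out]).replace(' ',''))
```

```text
[[0,0,-0.51,0.15,0,0,0],[0,0,-0.51,0.17,0,0,0],[0,0,-0.5,0.19,0,0,0],[0,0,-0.49,0.21,0,0,0],[0,0,-0.48,0.24,0,0,0],[0,0,-0.46,0.25,0,0,0],[0,0,-0.46,0.28,0,0,0],[0,0,-0.45,0.29,0,0,0],[0,0,-0.43,0.32,0,0,0],[0,0,-0.41,0.33,0,0,0],[0,0,-0.41,0.35,0,0,0],[0,0,-0.38,0.37,0,0,0],[0,0,-0.37,0.39,0,0,0],[0,0,-0.35,0.4,0,0,0],[0,0,-0.34,0.41,0,0,0],[0,0,-0.32,0.43,0,0,0],[0,0,-0.29,0.44,0,0,0],[0,0,-0.28,0.46,0,0,0],[0,0,-0.26,0.47,0,0,0],[0,0,-0.23,0.48,0,0,0],[0,0,-0.22,0.48,0,0,0],[0,0,-0.19,0.5,0,0,0],[0,0,-0.18,0.51,0,0,0],[0,0,-0.15,0.51,0,0,0],[0,0,-0.12,0.52,0,0,0],[0,0,-0.11,0.52,0,0,0],[0,0,-0.08,0.53,0,0,0],[0,0,-0.06,0.53,0,0,0],[0,0,-0.03,0.53,0,0,0],[0,0,-0.01,0.54,0,0,0]]
```

```bash
python3 -m crank '[[0,0,-0.51,0.15,0,0,0],[0,0,-0.51,0.17,0,0,0],[0,0,-0.5,0.19,0,0,0],[0,0,-0.49,0.21,0,0,0],[0,0,-0.48,0.24,0,0,0],[0,0,0,0,0,0,0]]';python3 -c "from h import *;box()"
```

```text
time_s: 11.55
position: [0.6083, 0.1968, 0.3229]
ee_rot: [-2.032, -2.396, 0.0]
wrist_force: [-1.4, -1.3, -0.6]
gripper_width: 0.0153
grasp_force: 20.0
t 11.55 box [-0.0086  0.0012  0.3229] toolx [-0.001  1.    -0.   ] tooly [ 1.     0.001 -0.   ] F [-1.5 -1.1 -0.6] w 0.0153 g 19.99569743871689
```

```bash
python3 -m crank '[[0,0,-0.46,0.25,0,0,0],[0,0,-0.46,0.28,0,0,0],[0,0,-0.45,0.29,0,0,0],[0,0,-0.43,0.32,0,0,0],[0,0,-0.41,0.33,0,0,0],[0,0,-0.41,0.35,0,0,0],[0,0,-0.38,0.37,0,0,0],[0,0,-0.37,0.39,0,0,0],[0,0,-0.35,0.4,0,0,0],[0,0,-0.34,0.41,0,0,0],[0,0,-0.32,0.43,0,0,0],[0,0,-0.29,0.44,0,0,0],[0,0,0,0,0,0,0]]';python3 -c "from h import *;box()"
```

```text
time_s: 12.85
position: [0.5154, 0.1815, 0.2366]
ee_rot: [-2.031, -2.395, 0.003]
wrist_force: [1.2, 0.4, -3.5]
gripper_width: 0.0155
grasp_force: 20.0
t 12.85 box [-0.1028  0.0012  0.2366] toolx [-0.001  1.    -0.   ] tooly [ 1.     0.001 -0.002] F [ 1.3  0.1 -3.5] w 0.0155 g 19.9960720539093
```

```bash
python3 -m crank '[[0,0,-0.28,0.46,0,0,0],[0,0,-0.26,0.47,0,0,0],[0,0,-0.23,0.48,0,0,0],[0,0,-0.22,0.48,0,0,0],[0,0,-0.19,0.5,0,0,0],[0,0,-0.18,0.51,0,0,0],[0,0,-0.15,0.51,0,0,0],[0,0,-0.12,0.52,0,0,0],[0,0,-0.11,0.52,0,0,0],[0,0,-0.08,0.53,0,0,0],[0,0,-0.06,0.53,0,0,0],[0,0,0,0,0,0,0]]';python3 -c "from h import *;box()"
```

```text
time_s: 14.05
position: [0.4788, 0.1754, 0.1263]
ee_rot: [-2.032, -2.396, 0.003]
wrist_force: [-3.0, 0.7, -1.8]
gripper_width: 0.0153
grasp_force: 20.0
t 14.05 box [-0.1399  0.0011  0.1263] toolx [-0.001  1.    -0.001] tooly [ 1.     0.001 -0.002] F [-2.9  1.2 -1.8] w 0.0153 g 20.006109215319157
```

```bash
python3 -m crank '[[0,0,-0.03,0.4,0,0,0],[0,0,0,0.3,0,0,0],[0,0,0,0.2,0,0,0],[0,0,0,0.15,0,0,0],[0,0,0,0,0,0,0]]';python3 -c "from h import *;box()"
```

```text
time_s: 14.55
position: [0.4778, 0.1752, 0.1062]
ee_rot: [-2.031, -2.395, 0.004]
wrist_force: [-6.0, -0.7, -1.0]
gripper_width: 0.0149
grasp_force: 20.0
t 14.55 box [-0.1409  0.001   0.1062] toolx [-0.001  1.    -0.001] tooly [ 1.     0.001 -0.003] F [-6.   0.3 -1. ] w 0.0149 g 20.02317599952221
```

```bash
python3 -m crank '[[0,0,0,0.12,0,0,0],[0,0,0,0.12,0,0,0],[0,0,0,0,0,0,0]]';python3 -c "from h import *;box()"
```

```text
time_s: 14.85
position: [0.4777, 0.1751, 0.1015]
ee_rot: [-2.031, -2.395, 0.004]
wrist_force: [-6.4, -1.0, -2.1]
gripper_width: 0.0151
grasp_force: 20.0
t 14.85 box [-0.141   0.001   0.1015] toolx [-0.001  1.    -0.001] tooly [ 1.     0.001 -0.003] F [-6.5  0.1 -2.1] w 0.0151 g 20.02197079360485
```

```bash
python3 -m crank '[[0,0,0.05,0.12,0,0,0],[0,0,0.05,0.12,0,0,0],[0,0,0,0.1,0,0,0],[0,0,0,0,0,0,0]]';python3 -c "from h import *;box()"
```

```text
time_s: 15.25
position: [0.4778, 0.1753, 0.0954]
ee_rot: [-2.029, -2.393, 0.009]
wrist_force: [-19.5, -4.3, 16.7]
gripper_width: 0.0143
grasp_force: 18.8
t 15.25 box [-0.1409  0.0012  0.0954] toolx [-0.001  1.    -0.   ] tooly [ 1.     0.001 -0.007] F [-19.9  -1.1  16.7] w 0.0143 g 18.83994162082672
```

```bash
python3 -m crank '[[0,0,-0.1,-0.08,0,0,0],[0.35,0,0,0,0,0,0],[0.35,0,0,0,0,0,0],[0.35,0,0,0,0,0,0],[0.35,0,0,-0.2,0,0,0],[0.35,0,0,-0.5,0,0,0],[0.35,0,0,-1,0,0,0],[0.35,0,0,-1,0,0,0],[0.35,0,0,-1,0,0,0],[0.35,0,0,-1,0,0,0],[0.35,0,0,0,0,0,0]]'
python3 - <<'E'
from h import *
box()
p,d=eyes.read_camera('side'); cv2.imwrite('pics/s4.png',cv2.resize(p[170:320,210:400,::-1],None,fx=4,fy=4,interpolation=cv2.INTER_CUBIC)); W=world('side',d)
c,n=np.cos(TH),np.sin(TH); w=W[...,:2]-O; bx=c*w[...,0]+n*w[...,1]; by=-n*w[...,0]+c*w[...,1]
for x in(-.08,-.04,0,.04,.08): 
    m=(abs(bx-x)<.012)&(abs(by+.06)<.02)&(W[...,2]<.14); print(x,m.sum(),np.median(W[m][:,2]) if m.any() else '')
E
```

```text
time_s: 16.35
position: [0.4806, 0.176, 0.1945]
ee_rot: [2.031, 2.394, 0.008]
wrist_force: [0.2, 0.1, 0.1]
gripper_width: 0.0303
grasp_force: 0.0
t 16.35 box [-0.138   0.0014  0.1945] toolx [-0.001  1.     0.002] tooly [1.    0.001 0.005] F [0.2 0.  0.1] w 0.0303 g 0.0
-0.08 145 0.10232800048411606
-0.04 123 0.10236800179483563
0 110 0.10198019072698716
0.04 109 0.10263394016269611
0.08 99 0.10459164343219096
```

View pics/s4.png

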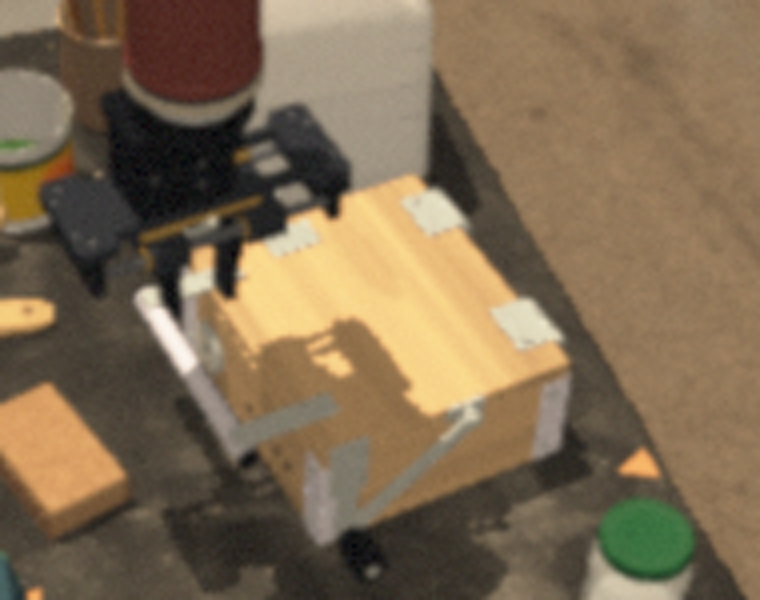

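The lid is flat at z≈0.102 throughout and the gripper is clear above the bar. Now the catch: I check the post and the jug clearance from the first pictures.

```bash
python3 -m crank '[[0.6,0.88,0.36,-0.2,0,0,0],[0.6,0.88,0.36,-0.2,0,0,0],[0.6,0.88,0.36,0,0,0,0],[0.6,0.88,0.36,0,0,0,0]]' 5
python3 - <<'E'
from h import *
box()
c,n=np.cos(TH),np.sin(TH)
for f in('top','side'):
    q=np.load(f+'0.npz'); W=world(f,q['d']); w=W[...,:2]-O; bx=c*w[...,0]+n*w[...,1]; by=-n*w[...,0]+c*w[...,1]
    m=(W[...,2]>.15)&(W[...,2]<.4)&(bx<.03)&(bx>-.2)&(by<.22)&(by>.1); print(f,'obst',m.sum(),(bx[m].min(),by[m].min()) if m.any() else '')
    m=(W[...,2]>.125)&(W[...,2]<.156)&(abs(bx+.088)<.03)&(abs(by-.125)<.03); print('post',m.sum(),bx[m].mean(),by[m].mean(),W[m][:,2].max())
E
```

```text
time_s: 16.8
position: [0.4958, 0.2513, 0.1984]
ee_rot: [-2.031, -2.396, 0.001]
wrist_force: [0.5, 0.3, -0.5]
gripper_width: 0.0503
grasp_force: 0.0
t 16.8 box [-0.1107  0.0733  0.1984] toolx [-0.002  1.    -0.   ] tooly [ 1.     0.002 -0.001] F [ 0.5  0.2 -0.5] w 0.0503 g 0.0
top obst 29 (np.float64(-0.0932981928483744), np.float64(0.1176085633222887))
post 22 -0.08914103550540702 0.12461609744433205 0.15576690481808053
side obst 39 (np.float64(-0.09428264725107428), np.float64(0.11780266508185136))
post 51 -0.08884939213990772 0.12338473936875931 0.15244245621000752
```

```bash
python3 -m crank '[[0.6,0.85,0.36,0,0,0,0],[0.6,0.85,0.36,0,0,0,0],[0.6,0.85,0.36,0,0,0,0],[0.6,0,0,0,0,0,0],[0.6,0,0,0.6,0,0,0],[0.6,0,0,0.7,0,0,0],[0.6,0,0,0.7,0,0,0],[0.6,0,0,0.5,0,0,0],[0.6,0,0,0,0,0,0]]' 5
python3 -c "from h import *;box()"
```

```text
time_s: 17.7
position: [0.5079, 0.3024, 0.1468]
ee_rot: [-2.032, -2.395, 0.005]
wrist_force: [-0.5, -0.9, 0.5]
gripper_width: 0.0523
grasp_force: 0.0
t 17.7 box [-0.0906  0.1217  0.1468] toolx [-0.     1.    -0.002] tooly [ 1.     0.    -0.003] F [-0.6 -0.8  0.5] w 0.0523 g 0.0
```

```bash
python3 -m crank '[[0,0.1,0.05,0,0,0,0],[0,0,0,0,0,0,0],[0,0,0,0,0,0,0],[0,0,0,0,0,0,0],[0,0,0,0,0,0,0],[0,0,0,0,0,0,0],[0,0,0,0,0,0,0]]' 5
python3 - <<'E'
from h import *
box()
a=np.radians(np.r_[2:92:19j]); p=np.c_[-.0215-.066*np.cos(a),.128-.066*np.sin(a)]
print([[0,round(y,2),round(x,2)] for x,y in np.diff(p,axis=0)/.02])
E
```

```text
time_s: 18.4
position: [0.5101, 0.3056, 0.1492]
ee_rot: [2.032, 2.395, 0.002]
wrist_force: [3.4, 1.9, -0.9]
gripper_width: 0.0159
grasp_force: 5.0
t 18.4 box [-0.0879  0.1245  0.1492] toolx [-0.001  1.     0.   ] tooly [1.    0.001 0.001] F [ 3.6  1.3 -0.9] w 0.0159 g 5.000433507375419
[[0, np.float64(-0.29), np.float64(0.02)], [0, np.float64(-0.28), np.float64(0.05)], [0, np.float64(-0.28), np.float64(0.07)], [0, np.float64(-0.27), np.float64(0.1)], [0, np.float64(-0.26), np.float64(0.12)], [0, np.float64(-0.25), np.float64(0.14)], [0, np.float64(-0.24), np.float64(0.16)], [0, np.float64(-0.22), np.float64(0.18)], [0, np.float64(-0.21), np.float64(0.2)], [0, np.float64(-0.19), np.float64(0.22)], [0, np.float64(-0.17), np.float64(0.23)], [0, np.float64(-0.15), np.float64(0.25)], [0, np.float64(-0.12), np.float64(0.26)], [0, np.float64(-0.1), np.float64(0.27)], [0, np.float64(-0.08), np.float64(0.28)], [0, np.float64(-0.05), np.float64(0.28)], [0, np.float64(-0.03), np.float64(0.29)], [0, np.float64(-0.0), np.float64(0.29)]]
```

```bash
python3 -m crank '[[0,-0.29,0.02,0,0,0,0],[0,-0.28,0.05,0,0,0,0],[0,-0.28,0.07,0,0,0,0],[0,-0.27,0.1,0,0,0,0],[0,-0.26,0.12,0,0,0,0],[0,-0.25,0.14,0,0,0,0],[0,-0.24,0.16,0,0,0,0],[0,-0.22,0.18,0,0,0,0],[0,-0.21,0.2,0,0,0,0],[0,0,0,0,0,0,0]]';python3 -c "from h import *;box()"
```

```text
time_s: 19.4
position: [0.5384, 0.2635, 0.1493]
ee_rot: [2.033, 2.395, 0.002]
wrist_force: [3.3, 4.0, 2.0]
gripper_width: 0.0155
grasp_force: 5.0
t 19.4 box [-0.0667  0.0784  0.1493] toolx [-0.     1.     0.001] tooly [1.    0.    0.001] F [3.9 3.4 2. ] w 0.0155 g 4.999551069340669
```

```bash
python3 -m crank '[[0,-0.19,0.22,0,0,0,0],[0,-0.17,0.23,0,0,0,0],[0,-0.15,0.25,0,0,0,0],[0,-0.12,0.26,0,0,0,0],[0,-0.1,0.27,0,0,0,0],[0,-0.08,0.28,0,0,0,0],[0,-0.05,0.28,0,0,0,0],[0,-0.03,0.29,0,0,0,0],[0,0,0.2,0,0,0,0],[0,0,0,0,0,0,0]]';python3 -c "from h import *;box()"
```

```text
time_s: 20.4
position: [0.586, 0.2533, 0.1487]
ee_rot: [2.032, 2.395, -0.0]
wrist_force: [0.6, -2.5, -1.9]
gripper_width: 0.0155
grasp_force: 5.0
t 20.4 box [-0.0215  0.0606  0.1487] toolx [-0.001  1.    -0.001] tooly [1.    0.001 0.   ] F [ 0.2 -2.6 -1.9] w 0.0155 g 5.000015033874661
```

```bash
python3 -m crank '[[0,0,0.1,0,0,0,0],[0,0,0.1,0,0,0,0],[0,0,0,0,0,0,0]]';python3 -c "from h import *;box()"
python3 -m crank '[[0.6,0,0,0,0,0,0],[0.6,0,0,0,0,0,0],[0.6,0,0,0,0,0,0],[0.6,0,0,0,0,0,0],[0.6,0,0,0,0,0,0],[0.6,0,0,-0.5,0,0,0],[0.6,0,0,-1,0,0,0],[0.6,0,0,-1,0,0,0],[0.6,0,0,-1,0,0,0],[0.6,0,0,-1,0,0,0],[0.6,0,-1,-1,0,0,0],[0.6,0,-1,-1,0,0,0],[0.6,0,-1,-1,0,0,0],[0.6,0,-1,0,0,0,0],[0.6,0,-1,0,0,0,0],[0.6,0,0,0,0,0,0]]'
python3 - <<'E'
from h import *
box()
p,d=eyes.read_camera('top'); cv2.imwrite('pics/t5.png',cv2.resize(p[130:290,150:390,::-1],None,fx=3.3,fy=3.3,interpolation=cv2.INTER_CUBIC))
W=world('top',d); c,n=np.cos(TH),np.sin(TH); w=W[...,:2]-O; bx=c*w[...,0]+n*w[...,1]; by=-n*w[...,0]+c*w[...,1]
m=(W[...,2]>.125)&(W[...,2]<.16)&(abs(bx+.03)<.04)&(abs(by-.06)<.04); print('post',m.sum(),bx[m].mean(),by[m].mean())
for x in(-.08,-.04,0,.04,.08): 
    m=(abs(bx-x)<.012)&(abs(by+.04)<.03)&(W[...,2]<.14); print(x,m.sum(),np.median(W[m][:,2]) if m.any() else '')
E
```

```text
time_s: 20.7
position: [0.5876, 0.2536, 0.1484]
ee_rot: [-2.03, -2.394, 0.006]
wrist_force: [-9.2, -5.0, 4.0]
gripper_width: 0.0185
grasp_force: 5.0
t 20.7 box [-0.0198  0.0606  0.1484] toolx [-0.001  1.    -0.001] tooly [ 1.     0.001 -0.004] F [-9.9 -3.4  4. ] w 0.0185 g 4.995380281470716
time_s: 22.3
position: [0.4892, 0.2378, 0.3004]
ee_rot: [-2.03, -2.396, -0.003]
wrist_force: [-0.6, 0.3, -0.4]
gripper_width: 0.052
grasp_force: 0.0
t 22.3 box [-0.1195  0.061   0.3004] toolx [-0.002  1.     0.002] tooly [1.    0.002 0.001] F [-0.6  0.4 -0.4] w 0.052 g 0.0
post 0 nan nan
-0.08 67 0.10485207259827622
-0.04 99 0.10329066507208662
0 133 0.10374303124810269
0.04 132 0.10344790814533711
0.08 130 0.10381474082449094<stdin>:5: RuntimeWarning: Mean of empty slice.
  ret = ret.dtype.type(ret / rcount)
```

View pics/t5.png

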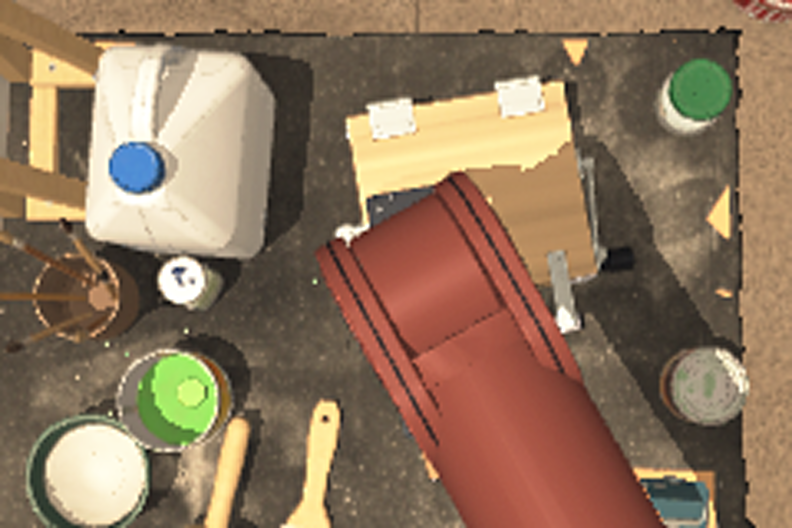

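The top view shows the lid flat and the jars in place. The arm hides the post, so I check it from the side.

Run:
```python
from h import *
p,d=eyes.read_camera('side'); cv2.imwrite('pics/s6.png',cv2.resize(p[170:320,210:400,::-1],None,fx=4,fy=4,interpolation=cv2.INTER_CUBIC))
W=world('side',d); c,n=np.cos(TH),np.sin(TH); w=W[...,:2]-O; bx=c*w[...,0]+n*w[...,1]; by=-n*w[...,0]+c*w[...,1]
m=(W[...,2]>.125)&(W[...,2]<.16)&(abs(bx+.03)<.05)&(abs(by-.07)<.06); print('post',m.sum(),bx[m].mean(),by[m].mean())
```

```text
post 46 -0.02359766424324972 0.060972052263739016
```

View pics/s6.png

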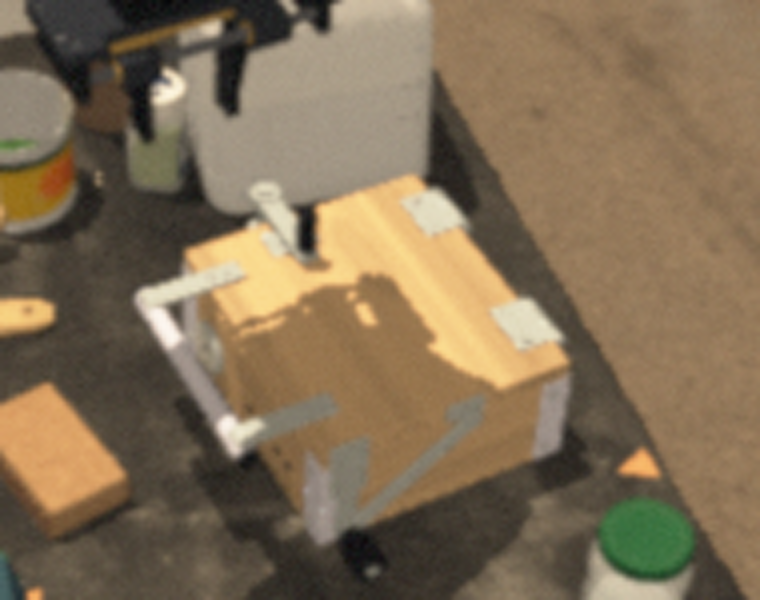

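The catch lies square across the shut lid, with the post at (307,230), and the robot is clear of everything.

```bash
python3 -c "from plant import env;print(env.hand_in())"
```

```text
the job is handed in; nothing more can be done
None
```

I broke the stay, lowered the lid by its grab bar until it was flat and shut, swung the catch square across it, and handed the job in at about 22 s; the hand-in gave no verdict back.

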